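# Close the isolator enclosure and fit its rotary knob

### The arm

A 6-joint arm with a two-finger parallel gripper is mounted at the origin on the work surface. World frame = base frame: x ahead of the robot, y to its left, z up, the work surface at z = 0. Lengths are in m, angles in rad, forces in N, time in s.
With the tool pointing down it reaches from about 0.325 to 0.85 m from the base axis. Payload 15.5 kg.
Tool frame: the origin (TCP) lies midway between the tips of the shut fingers; the grasp point (between the pads) lies 19 mm behind it; z points along the fingers, y is the direction in which the jaws open and shut (so a half turn about z gives the same grasp; the last joint's range is limited). The gripper opens to 91 mm and grips with 3 to 60 N. Pads are 32 mm wide; open, the fingers measure 118 mm over their backs; the gripper's body (76 mm by 178 mm) begins 60 mm behind the grasp point.
Start: joints at [1.194, 0.494, 1.345, -0, 1.302, -0.096], TCP at [0.173, 0.601, 0.214] pointing down, gripper open.
Joint ranges: [-2.91, 2.91], [-0.82, 2.16], [0.22, 2.67], [-1.22, 4.37], [0.12, 2.79], [-3.08, 3.08]. Speed limits (rad/s): [1.89, 1.89, 2.57, 3.01, 3.01, 3.01].

### API

Orientations are given as a 3x3 rotation matrix whose columns are the frame's x, y, z axes.
In Python, from plant import telemetry, eyes, order gives the robot as it stands.
- The arm moves only by the tool jog_arm, never from a script. Its argument "steps" is a list of rows, each an object with "dp": the shift along the tool's x, y, z in m, a list of three; "delta_rot": the turn, a rotation vector about the tool's x, y, z in degrees, a list of three; "gripper": the finger opening in m, from 0 to 0.0912. A call has 1 to 20 rows; each row is the pose to reach, as a shift and turn from the pose measured when the call began, along the tool's axes at that moment; what a row does not reach only later rows make up. A row lasts 1/12 s, in which the tool goes at most 41.7 mm and 7.16 degrees, less where a joint would pass 70% of its speed; a pose out of reach is approached as far as the arm can. A call with a gripper value outside its range is refused whole. The fingers move at their own pace and stop on an object; "grip_force" is the grip in N (left out, the last holds). Time passes only in rows, so rows that repeat a pose let the fingers close. It gives the time, the measured TCP pose, the force and the opening at its end, in the units of the state.
- telemetry.state(): the state, without advancing time (a new reading comes with each control period).
- eyes.camera(name): name is "scene" or "side" or "wrist"; returns the picture (400x640x3 uint8, blue, green, red); there is no depth.
- eyes.camera_model(name): a dict with "intrinsics" (3x3 intrinsics, pixels), "k1" (the pictures are not rectified: a ray, as slopes to the right and down, at radius r is drawn at 1 + k1 r^2 times it, then the intrinsics apply), "cam_to_world" (4x4, takes a point from camera to world coordinates); the wrist camera has in their place "T_tool_cam" (4x4, takes a point from camera to tool coordinates, whose origin is the TCP and whose axes are the flange's). Camera axes: x right, y up, looking along -z (the intrinsics and any distortion apply to the point x, -y, -z); pixel columns grow to the right and rows downward; lengths in m; the calibration is good to about 2 mm. A picture is of the moment at which its call begins: read the wrist's pose just before it. camera_model takes no time and is no camera call.
- order.sign_off(): hands the job in, once; it reports no verdict.
Trained networks look in the newest picture that a camera, given by its name, has taken for a name from the list of things; names that differ only in an ending like _2 or _b are one class to them, and where a whole thing is asked for, a point or a joint stands for the part that bears it (a point fixed in the world has none). Each returns a list of dicts, best first, with "score" (0 to 1); they miss things now and then, are a little off and sometimes report something else, mostly with a low value. They report only what shows in the picture. A call takes as long as a camera call. They do not tell look-alikes from the thing itself.
- eyes.look_for(thing, camera): "centre" ([x, y, z] in m, in world coordinates, good to about 4 mm: the middle of the surface that is visible of it).
- eyes.mark_of(thing, camera): "centre" ([x, y, z] in m, in world coordinates, good to about 4 mm: a listed point, or the origin of a listed thing).
The state is a dict: "clock": time; "joints": joint angles; "joint_velocities": joint speeds; "joint_efforts": joint torques, N m; "tcp_pos": TCP position; "eef_rot": TCP orientation; "ft_force": force on the tool from outside, world axes, zero at the start; "ft_torque": the same for the moment, N m; "opening": finger opening in m.
Only numpy, scipy, OpenCV 4.12 (cv2) and the standard library are available. Lean on these libraries where they do the work, as an engineer would, in place of code of your own. Each camera call takes 0.05 s, during which the arm holds its last target. There are 200 camera calls.

### The job

Finish this rotary isolator: push the open enclosure cover shut until it snaps on its catch, then pick up the red knob, turn it so that its flat matches the flat of the D-shaft standing out of the cover, and push it fully home onto the shaft against the springy seal. Finish while still holding the knob pressed home, so that its set screw can be tightened; do not let go, and leave the tape roll, the lamp box and the screwdriver where they are.

Things in the scene. Friction and masses are not known exactly. Their poses are not given: they have to be found in the camera images.
- enclosure: Grey isolator enclosure, 130 x 180 mm, rim 84 mm above the bench, lying on its back, screwed to a plywood board 210 x 270 x 12 mm; fixed. Origin on the bench under its centre; z up, x from the hinge side to the catch side, y along the hinge. The D-shaft stands on this z axis. Two cable glands stick out 22 mm from each y side.
- cover (a joint): Hinge angle of the grey cover (rad): 0 = shut on its catch, grows as it opens upward (1.57 = upright). Stiff hinge (0.25 N m): the cover stays where it is left. In the last 0.1 rad its lip meets the catch's spring clip; pushing past it takes about 6 N near the free edge, then the cover snaps down to 0 and is held.
- cover_hinge (a point): Middle of the hinge line, 84 mm above the bench; axes turn with the cover: x towards its free edge, y along the hinge, z out of its outer face. The cover is a plate 132 mm (x, from the hinge) by 184 mm (y) by 8 mm, outer face 8 mm from the hinge line along z; its 26 mm shaft hole is centred 66 mm from the hinge.
- cover_edge (a point): Good place to push: on the cover's outer face, mid-width, 112 mm from the hinge line and 20 mm from the free edge, beside the catch. Axes as cover_hinge. With the cover shut it is 92 mm above the bench.
- shaft_tip (a point): Centre of the end of the steel D-shaft, 111.5 mm above the bench, 19.5 mm above the shut cover. Shaft 16 mm round with one flat 2.5 mm from its axis, end chamfered over 2 mm; z up along the shaft, x points out of the flat. The switch turns very stiffly (0.5 N m), so the shaft stays at its angle.
- knob: Red knob, 46 mm high, 90 g, upright on the bench. Origin at the centre of its underside, z up, x to its pointer end. Round skirt 52 mm across, 22 mm high; on it a grip bar 50 mm long (x), 16 mm wide (y), from 22 to 46 mm height, with a white line on its pointer half. The D socket in the underside is 18 mm deep, with 1 mm clearance, its flat on the pointer side.
- knob_pointer (a point): Top of the pointer (+x) end of the knob's bar, 25 mm from the knob's axis, 46 mm above its underside. The knob goes on when its x axis points the same way as shaft_tip's x (within about 8 degrees), not the opposite way. Fully home, its socket floor rests on the shaft end: the knob's origin is 18 mm below shaft_tip.
- tape: Roll of yellow insulating tape, 68 mm across, 18 mm high, lying flat on the bench; leave alone. Origin at the centre of its underside.
- lamp_box: Green lamp carton, 56 x 56 x 66 mm, standing on the bench; leave alone. Origin at the centre of its underside.
- screwdriver: Screwdriver, 170 mm long, lying on the bench to the left of the enclosure; leave alone.
- seal (a joint): Squeeze (m) of the springy black rubber seal ring, 34 mm across, round the shaft on the cover. At 0 it stands 5 mm above the shut cover. The knob's underside meets it 3.5 mm before home; it pushes back with 2 N at first and 7 N with the knob home (squeezed 0.0035): let go, the knob rises again.
Things that resemble listed ones, but are neither listed nor needed, are in the scene too. Several things look just like the knob: the one meant starts farthest from the robot's base.

How it is judged:
On the way, in this order (a step that is already met when the one before it is completed fails the run):
1. the cover is shut and held by its catch (value of joint cover below 0.015 rad), for 0.3 s.
2. the knob, flat to flat, has gone onto the shaft (horizontal distance between knob and shaft_tip below 0.004 m and z of knob in the frame of shaft_tip below -0.009 m and x of knob_pointer in the frame of shaft_tip above 0.02 m), for 0.1 s.
At the end, for the whole second after the job is handed in: The cover is shut on its catch (under 0.015 rad); the knob stands on the shaft, centred within 3 mm, upright within 0.1 rad, pointer over the shaft's flat, pressed to within 1.8 mm of fully home against the seal, still, with the fingers still bearing on it (over 2 N) (value of joint cover below 0.015 rad and horizontal distance between knob and shaft_tip below 0.003 m and z of knob in the frame of shaft_tip below -0.0162 m and x of knob_pointer in the frame of shaft_tip above 0.02 m and angle between the x axis of knob and the x axis of shaft_tip, either way round below 0.3 rad and angle between knob's own z axis and vertical below 0.1 rad and linear speed of knob below 0.02 m/s and contact force between the fingers and knob above 2 N); the arm keeps its last pose, push and grip.
It fails at once if the tape roll was moved more than 30 mm (distance of tape from where it was at the start of the episode above 0.03 m).
It fails at once if the lamp box was moved more than 30 mm (distance of lamp_box from where it was at the start of the episode above 0.03 m).
It fails at once if the screwdriver was moved more than 30 mm (distance of screwdriver from where it was at the start of the episode above 0.03 m).
It also fails if it takes over 61 s, if anything falls off the work surface, if the arm or the gripper's body presses on something with over 40 N, if the wrist force passes 120 N, or if a joint passes its speed limit or range.

## Working session

There is one attempt and no reset: what is moved stays moved. The work goes in short steps, Python scripts to look and compute and a tool call to move; the robot and the scene stay as the last step left them, time stands still between calls to the robot, and variables do not carry over. Pictures are saved under pics/ and viewed, about 8 in all and at most 12, crops included, and the job is handed in when it is done.

Besides the shell and the picture viewer there is one more tool, called after "Emit:" as name(argument=value, ...), one argument or row to a line, values as JSON. jog_arm: Moves the arm, as the interface text tells. Its arguments: {"type":"object","properties":{"steps":{"type":"array"},"grip_force":{"type":"number"}},"required":["steps"]}

```bash
ls; mkdir -p pics; python3 - <<'E'
from plant import telemetry, eyes, order
import cv2,numpy as np
np.set_printoptions(precision=4,suppress=True)
s=telemetry.state();print(s['clock'],s['tcp_pos'],np.array(s['eef_rot']),s['opening'])
for c in ['scene','side']:
    im=eyes.camera(c);cv2.imwrite(f'pics/{c}0.png',im)
    for n in ['knob','knob_pointer','shaft_tip','cover_edge','cover_hinge','enclosure','tape','lamp_box','screwdriver']:
        print(c,n,[(np.round(d['centre'],3).tolist(),round(d['score'],2)) for d in eyes.mark_of(n,c)])
print(eyes.camera_model('scene'),eyes.camera_model('side'),eyes.camera_model('wrist'))
print(telemetry.state()['clock'])
a=cv2.imread('pics/scene0.png');b=cv2.imread('pics/side0.png')
E
```

```text
pics
0.0 [0.1731 0.6001 0.2133] [[-0.9608  0.2771 -0.0005]
 [ 0.2771  0.9608 -0.0012]
 [ 0.0001 -0.0013 -1.    ]] 0.0911938280208375
scene knob [([0.383, -0.083, 0.002], 0.93), ([0.44, -0.177, -0.003], 0.86), ([0.342, -0.208, -0.001], 0.67), ([0.268, -0.253, 0.001], 0.51)]
scene knob_pointer [([0.389, -0.059, 0.046], 0.85), ([0.46, -0.195, 0.048], 0.74), ([0.369, -0.2, 0.049], 0.68), ([0.242, -0.258, 0.046], 0.49)]
scene shaft_tip [([0.52, 0.176, 0.115], 0.4)]
scene cover_edge [([0.502, 0.185, 0.188], 0.93)]
scene cover_hinge [([0.461, 0.194, 0.085], 0.9)]
scene enclosure [([0.524, 0.179, 0.003], 0.95), ([0.527, 0.41, 0.001], 0.23)]
scene tape [([0.463, -0.347, -0.002], 0.54)]
scene lamp_box [([0.619, -0.161, -0.002], 0.84)]
scene screwdriver [([0.529, 0.406, 0.003], 0.67)]
side knob [([0.436, -0.185, -0.002], 0.81), ([0.262, -0.255, 0.004], 0.71), ([0.347, -0.209, -0.004], 0.65), ([0.383, -0.085, 0.002], 0.56)]
side knob_pointer [([0.372, -0.195, 0.044], 0.8), ([0.39, -0.056, 0.047], 0.65), ([0.452, -0.198, 0.045], 0.63), ([0.24, -0.258, 0.041], 0.63)]
side shaft_tip [([0.523, 0.172
[... 765 characters left out ...]
[511.9341,   0.    , 318.1895],
       [  0.    , 511.9341, 192.109 ],
       [  0.    ,   0.    ,   1.    ]]), 'k1': 0.0005578642877756637, 'cam_to_world': array([[ 0.9212,  0.2992, -0.2489,  0.1153],
       [-0.3892,  0.7049, -0.593 , -0.8269],
       [-0.0019,  0.6431,  0.7658,  1.1828],
       [ 0.    ,  0.    ,  0.    ,  1.    ]])} {'intrinsics': array([[348.1647,   0.    , 319.0163],
       [  0.    , 348.1647, 194.0041],
       [  0.    ,   0.    ,   1.    ]]), 'k1': -0.03525176202636991, 'T_tool_cam': array([[-0.0006,  0.9665,  0.2567,  0.0737],
       [ 1.    ,  0.0005,  0.0004, -0.0008],
       [ 0.0003,  0.2567, -0.9665, -0.1694],
       [ 0.    ,  0.    ,  0.    ,  1.    ]])}
1.0
```

View pictures.

View pics/scene0.png

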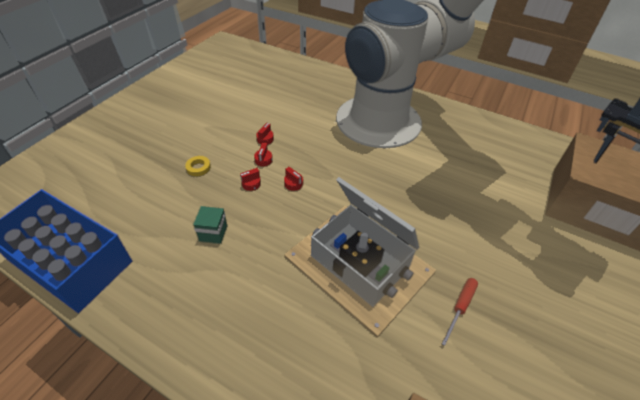

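View pics/side0.png

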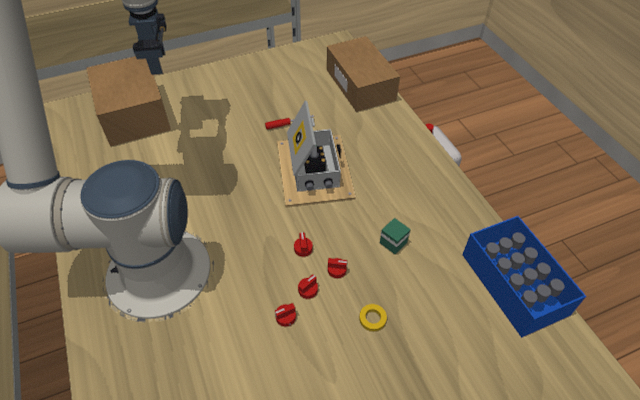

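The scene picture shows the enclosure at about (365,250) with its cover up at (378,210), and four red knobs at (264,135), (263,155), (250,178) and (292,178). The target is (250,178), about (0.438,-0.181), which is the farthest from the base. The side picture agrees, with that knob at (337,267). Next I go behind the cover with the fingers shut.

Emit:
jog_arm(
  steps=[
    {"dp": [-0.377, -0.313, 0.0], "delta_rot": [0, 0, -3.6], "gripper": 0},
    {"dp": [-0.377, -0.313, 0.0], "delta_rot": [0, 0, -3.6], "gripper": 0},
    {"dp": [-0.377, -0.313, 0.0], "delta_rot": [0, 0, -3.6], "gripper": 0},
    {"dp": [-0.377, -0.313, 0.0], "delta_rot": [0, 0, -3.6], "gripper": 0},
    {"dp": [-0.377, -0.313, 0.0], "delta_rot": [0, 0, -3.6], "gripper": 0},
    {"dp": [-0.377, -0.313, 0.0], "delta_rot": [0, 0, -3.6], "gripper": 0},
    {"dp": [-0.377, -0.313, 0.0], "delta_rot": [0, 0, -3.6], "gripper": 0},
    {"dp": [-0.377, -0.313, 0.0], "delta_rot": [0, 0, -3.6], "gripper": 0},
    {"dp": [-0.377, -0.313, 0.0], "delta_rot": [0, 0, -3.6], "gripper": 0},
    {"dp": [-0.377, -0.313, 0.0], "delta_rot": [0, 0, -3.6], "gripper": 0},
    {"dp": [-0.377, -0.313, 0.0], "delta_rot": [0, 0, -3.6], "gripper": 0},
    {"dp": [-0.377, -0.313, 0.0], "delta_rot": [0, 0, -3.6], "gripper": 0},
    {"dp": [-0.377, -0.313, 0.0], "delta_rot": [0, 0, -3.6], "gripper": 0},
    {"dp": [-0.377, -0.313, 0.013], "delta_rot": [0, 0, -3.6], "gripper": 0},
    {"dp": [-0.377, -0.313, 0.013], "delta_rot": [0, 0, -3.6], "gripper": 0},
  ],
)

```text
clock: 2.25
tcp_pos: [0.4482, 0.1946, 0.1996]
eef_rot: [[-0.976, 0.218, -0.002], [0.218, 0.976, -0.0], [0.002, -0.001, -1.0]]
ft_force: [-0.4, -1.2, -0.6]
opening: 0.0004
```

```bash
cat > h.py <<'E'
from plant import telemetry, eyes, order
import cv2,numpy as np
np.set_printoptions(precision=4,suppress=True)
def st():
    s=telemetry.state();R=np.array(s['eef_rot']);p=np.array(s['tcp_pos'])
    print('t',round(s['clock'],2),'p',p,'yawx',np.degrees(np.arctan2(R[1,0],R[0,0])),'z',R[:,2],'F',np.array(s['ft_force']),'open',s['opening']);return p,R
def todp(pts):
    p,R=st();print(np.round((np.array(pts)-p)@R,4).tolist())
E
python3 - <<'E'
from h import *
e=np.array([.976,-.216]);H=np.array([.459,.1928])
P=[]
for th in list(range(62,0,-5))+[2,0]:
    t=np.radians(th);r=.112+.014*(1-th/62)
    u=r*np.cos(t)-.008*np.sin(t)-.016;z=.084+r*np.sin(t)+.008*np.cos(t)
    P.append([*(H+u*e),z])
todp(P)
E
```

```text
t 2.25 p [0.4482 0.1946 0.1996] yawx 167.42975411166339 z [-0.0018 -0.0004 -1.    ] F [-0.3968 -1.2369 -0.6106] open 0.00042917113043789096
[[-0.0405, 0.0006, 0.0129], [-0.0499, 0.0006, 0.0163], [-0.059, 0.0006, 0.0206], [-0.0678, 0.0007, 0.0257], [-0.0762, 0.0007, 0.0316], [-0.0841, 0.0007, 0.0383], [-0.0915, 0.0007, 0.0458], [-0.0982, 0.0007, 0.0539], [-0.1042, 0.0007, 0.0627], [-0.1095, 0.0008, 0.0721], [-0.114, 0.0008, 0.082], [-0.1176, 0.0008, 0.0923], [-0.1203, 0.0008, 0.1031], [-0.1203, 0.0008, 0.1031], [-0.1211, 0.0008, 0.1074]]
```

Emit:
jog_arm(
  steps=[
    {"dp": [-0.025, 0, 0.01], "delta_rot": [0, 0, 0], "gripper": 0},
    {"dp": [-0.04, 0, 0.013], "delta_rot": [0, 0, 0], "gripper": 0},
    {"dp": [-0.05, 0, 0.016], "delta_rot": [0, 0, 0], "gripper": 0},
    {"dp": [-0.059, 0, 0.0206], "delta_rot": [0, 0, 0], "gripper": 0},
    {"dp": [-0.068, 0, 0.026], "delta_rot": [0, 0, 0], "gripper": 0},
    {"dp": [-0.076, 0, 0.032], "delta_rot": [0, 0, 0], "gripper": 0},
    {"dp": [-0.084, 0, 0.038], "delta_rot": [0, 0, 0], "gripper": 0},
    {"dp": [-0.0915, 0, 0.046], "delta_rot": [0, 0, 0], "gripper": 0},
    {"dp": [-0.098, 0, 0.054], "delta_rot": [0, 0, 0], "gripper": 0},
    {"dp": [-0.104, 0, 0.063], "delta_rot": [0, 0, 0], "gripper": 0},
    {"dp": [-0.1095, 0, 0.072], "delta_rot": [0, 0, 0], "gripper": 0},
    {"dp": [-0.114, 0, 0.082], "delta_rot": [0, 0, 0], "gripper": 0},
    {"dp": [-0.118, 0, 0.092], "delta_rot": [0, 0, 0], "gripper": 0},
    {"dp": [-0.12, 0, 0.099], "delta_rot": [0, 0, 0], "gripper": 0},
    {"dp": [-0.121, 0, 0.104], "delta_rot": [0, 0, 0], "gripper": 0},
    {"dp": [-0.121, 0, 0.108], "delta_rot": [0, 0, 0], "gripper": 0},
    {"dp": [-0.121, 0, 0.11], "delta_rot": [0, 0, 0], "gripper": 0},
    {"dp": [-0.121, 0, 0.11], "delta_rot": [0, 0, 0], "gripper": 0},
  ],
)

```text
clock: 3.75
tcp_pos: [0.5662, 0.1683, 0.0916]
eef_rot: [[-0.976, 0.217, -0.0], [0.217, 0.976, -0.0], [0.0, -0.0, -1.0]]
ft_force: [-14.7, -4.2, 43.8]
opening: 0.0005
```

Emit:
jog_arm(
  steps=[
    {"dp": [0, 0, -0.03], "delta_rot": [0, 0, 0], "gripper": 0},
    {"dp": [0, 0, -0.1], "delta_rot": [0, 0, 0], "gripper": 0.07},
    {"dp": [0, 0, -0.1], "delta_rot": [0, 0, 0], "gripper": 0.07},
    {"dp": [0, 0, -0.1], "delta_rot": [0, 0, 0], "gripper": 0.07},
    {"dp": [0, 0, -0.1], "delta_rot": [0, 0, 0], "gripper": 0.07},
    {"dp": [0, 0, -0.1], "delta_rot": [0, 0, 0], "gripper": 0.07},
  ],
)

```text
clock: 4.25
tcp_pos: [0.5659, 0.1683, 0.1909]
eef_rot: [[-0.976, 0.217, -0.001], [0.217, 0.976, -0.0], [0.001, -0.001, -1.0]]
ft_force: [-0.7, -0.4, -0.9]
opening: 0.0307
```

```bash
cat >> h.py <<'E'
def cammodel(c,p,R):
    m=eyes.camera_model(c)
    if c=='wrist':
        T=np.eye(4);T[:3,:3]=R;T[:3,3]=p;C=T@m['T_tool_cam']
    else: C=m['cam_to_world']
    return m['intrinsics'],m['k1'],np.array(C)
def proj(M,X):
    K,k,C=M;q=(np.atleast_2d(X)-C[:3,3])@C[:3,:3];a=np.c_[q[:,0],-q[:,1]]/-q[:,2:]
    a=a*(1+k*(a**2).sum(1,keepdims=True));return a*[K[0,0],K[1,1]]+K[:2,2]
def back(M,uv,z):
    K,k,C=M;d=(np.atleast_2d(uv)-K[:2,2])/[K[0,0],K[1,1]];a=d.copy()
    for _ in range(10):a=d/(1+k*(a**2).sum(1,keepdims=True))
    r=np.c_[a[:,0],-a[:,1],-np.ones(len(a))]@C[:3,:3].T
    return C[:3,3]+r*((z-C[2,3])/r[:,2:])
E
python3 - <<'E'
from h import *
p,R=st();im=eyes.camera('wrist');cv2.imwrite('pics/w1.png',im)
for n in ['shaft_tip','cover_edge','cover_hinge','enclosure']:
    print(n,[(np.round(d['centre'],4).tolist(),round(d['score'],2)) for d in eyes.mark_of(n,'wrist')])
M=cammodel('wrist',p,R);u,v=proj(M,[.5235,.177,.1115])[0];print(u,v)
x,y=int(u)-50,int(v)-40;x=max(x,0);y=max(y,0)
c=im[y:y+80,x:x+100];print(x,y)
cv2.imwrite('pics/w1c.png',cv2.resize(c,None,fx=7,fy=7,interpolation=cv2.INTER_CUBIC))
E
```

```text
t 4.25 p [0.5659 0.1683 0.1909] yawx 167.4498226753696 z [-0.0009 -0.0005 -1.    ] F [-0.7136 -0.3501 -0.9494] open 0.03074968262419107
shaft_tip [([0.5265, 0.1749, 0.1123], 0.65)]
cover_edge [([0.5684, 0.1665, 0.095], 0.66)]
cover_hinge [([0.4597, 0.1898, 0.0799], 0.81)]
enclosure [([0.5263, 0.1773, -0.0016], 0.92), ([0.5262, 0.1742, 0.1092], 0.31)]
319.24657895582277 145.8597542871923
269 105
```

View pics/w1.png

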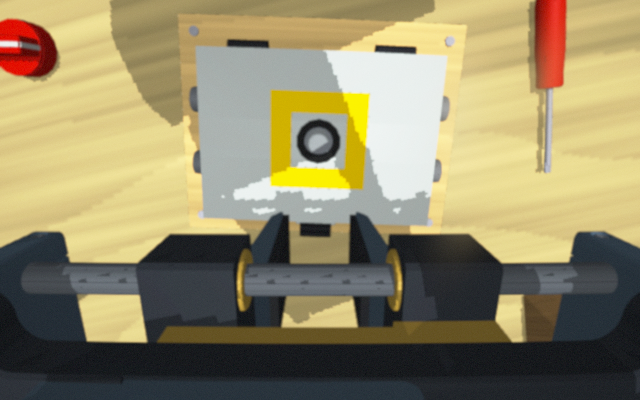

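View pics/w1c.png

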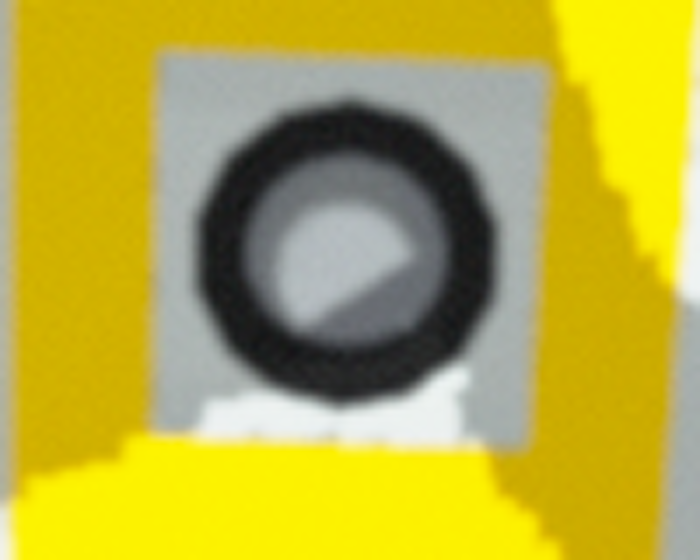

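The wrist view shows the cover shut, with the shaft at about pixel (318,143). Its flat edge runs from (300,333) to (412,252) in the crop and faces down and right.

```bash
python3 - <<'E'
from h import *
p,R=st();M=cammodel('wrist',p,R)
f=lambda x,y:[269+(x+.5)/7-.5,105+(y+.5)/7-.5]
W=back(M,[f(343,268),f(300,333),f(412,252),f(345,252)],.1115);print(W[:3])
# seal: outer circle centre z~.097
print('seal ctr',back(M,[f(345,252)],.097))
d=W[2]-W[1];n=np.array([-d[1],d[0]]);m=(W[1]+W[2])[:2]/2-W[0,:2]
n*=np.sign(n@m);print('flat dir deg',np.degrees(np.arctan2(n[1],n[0])),m)
# next: view pose over target knob
K=np.array([.438,-.181])
print(np.linalg.norm(K))
# project the four knobs / pose: want tool yaw s.t. jaws (tool y) perpendicular to pointer
E
```

```text
t 4.5 p [0.5658 0.1682 0.1906] yawx 167.4452900040496 z [-0.0021 -0.0007 -1.    ] F [ 1.3053 -0.3012  0.0021] open 0.05098333382316808
[[0.5209 0.1762 0.1115]
 [0.5264 0.1705 0.1115]
 [0.5209 0.1834 0.1115]]
seal ctr [[0.5209 0.1764 0.097 ]]
flat dir deg 23.285655751278323 [0.0027 0.0007]
0.4739250995674316
```

Emit:
jog_arm(
  steps=[
    {"dp": [0.011, -0.39, 0.0], "delta_rot": [0, 0, 29.5], "gripper": 0.06},
    {"dp": [0.011, -0.39, 0.0], "delta_rot": [0, 0, 29.5], "gripper": 0.06},
    {"dp": [0.011, -0.39, 0.0], "delta_rot": [0, 0, 29.5], "gripper": 0.06},
    {"dp": [0.011, -0.39, 0.0], "delta_rot": [0, 0, 29.5], "gripper": 0.06},
    {"dp": [0.011, -0.39, 0.0], "delta_rot": [0, 0, 29.5], "gripper": 0.06},
    {"dp": [0.011, -0.39, 0.0], "delta_rot": [0, 0, 29.5], "gripper": 0.06},
    {"dp": [0.011, -0.39, 0.0], "delta_rot": [0, 0, 29.5], "gripper": 0.06},
    {"dp": [0.011, -0.39, 0.0], "delta_rot": [0, 0, 29.5], "gripper": 0.06},
    {"dp": [0.011, -0.39, 0.0], "delta_rot": [0, 0, 29.5], "gripper": 0.06},
    {"dp": [0.011, -0.39, 0.04], "delta_rot": [0, 0, 29.5], "gripper": 0.06},
    {"dp": [0.011, -0.39, 0.05], "delta_rot": [0, 0, 29.5], "gripper": 0.06},
    {"dp": [0.011, -0.39, 0.05], "delta_rot": [0, 0, 29.5], "gripper": 0.06},
    {"dp": [0.011, -0.39, 0.05], "delta_rot": [0, 0, 29.5], "gripper": 0.06},
  ],
)

```text
clock: 5.58
tcp_pos: [0.4698, -0.2099, 0.1406]
eef_rot: [[-0.742, 0.67, -0.004], [0.67, 0.742, 0.0], [0.003, -0.002, -1.0]]
ft_force: [0.4, -1.2, 1.0]
opening: 0.06
```

```bash
python3 - <<'E'
from h import *
p,R=st();im=eyes.camera('wrist');cv2.imwrite('pics/w2.png',im)
np.savez('w2.npz',p=p,R=R)
for n in ['knob','knob_pointer']:
    print(n,[(np.round(d['centre'],4).tolist(),round(d['score'],2)) for d in eyes.mark_of(n,'wrist')])
M=cammodel('wrist',p,R);u,v=proj(M,[.438,-.181,.03])[0];print(u,v)
x,y=max(int(u)-70,0),max(int(v)-60,0)
print(x,y);cv2.imwrite('pics/w2c.png',cv2.resize(im[y:y+120,x:x+140],None,fx=5,fy=5,interpolation=cv2.INTER_CUBIC))
# refine flat edge in w1: mean of bright face segmentation
a=cv2.cvtColor(cv2.imread('pics/w1.png'),cv2.COLOR_BGR2GRAY)[105:185,269:369]
a=cv2.resize(a,None,fx=7,fy=7,interpolation=cv2.INTER_CUBIC)
m=np.zeros_like(a);cv2.circle(m,(345,250),92,255,-1)
b=((a>145)&(m>0)).astype(np.uint8)
c=max(cv2.findContours(b,cv2.RETR_EXTERNAL,cv2.CHAIN_APPROX_NONE)[0],key=cv2.contourArea)[:,0]
print(cv2.contourArea(c),c.min(0),c.max(0))
q=np.array([300,333.]);w=np.array([412,252.]);d=(w-q)/np.linalg.norm(w-q)
s=(c-q)@d;t=(c-q)@[-d[1],d[0]]
k=c[(abs(t)<8)&(s>20)&(s<118)].astype(float);l=cv2.fitLine(k.astype(np.float32),cv2.DIST_HUBER,0,.01,.01).ravel();print(l,len(k))
r=c[(abs(t)>12)].astype(np.float32);A=np.c_[2*r,np.ones(len(r))];o=np.linalg.lstsq(A,(r**2).sum(1),rcond=None)[0];print('circ',o[:2],np.sqrt(o[2]+o[0]**2+o[1]**2))
E
```

```text
t 5.58 p [ 0.4698 -0.2099  0.1406] yawx 137.91917433895904 z [-0.0037  0.0003 -1.    ] F [ 0.4026 -1.1562  1.0466] open 0.059998085275571385
knob [([0.4417, -0.1803, 0.0034], 0.98), ([0.2658, -0.2557, -0.0014], 0.92), ([0.38, -0.0794, -0.0008], 0.78), ([0.3427, -0.209, -0.0024], 0.58)]
knob_pointer [([0.2401, -0.2562, 0.0437], 0.84), ([0.3695, -0.198, 0.0487], 0.82), ([0.4612, -0.1929, 0.0472], 0.64)]
321.3101443698266 141.10307764888216
251 81
10644.5 [276 204] [410 323]
[  0.844   -0.5363 361.5    290.    ] 84
circ [344.7887 271.9078] 68.7836881723733
```

View pics/w2c.png

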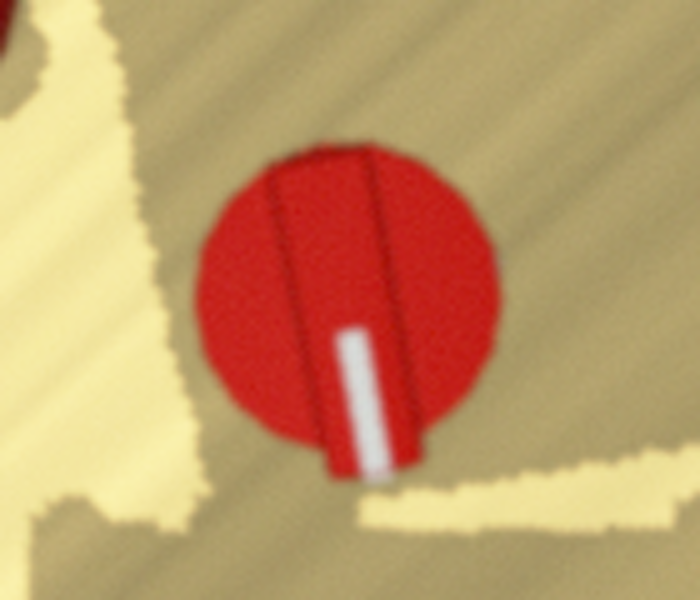

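The crop shows the target knob at crop centre (348,296). Its white line runs from (350,330) to (376,478), about 10° off the tool axis.

```bash
python3 - <<'E'
from h import *
z=np.load('w2.npz');p,R=z['p'],z['R'];M=cammodel('wrist',p,R)
im=cv2.imread('pics/w2.png')[81:201,251:391];im=cv2.resize(im,None,fx=5,fy=5,interpolation=cv2.INTER_CUBIC).astype(int)
B,G,Rr=im[...,0],im[...,1],im[...,2]
f=lambda q,s,o:np.array(o)+(np.array(q,float)+.5)/s-.5
big=lambda b:max(cv2.findContours(b.astype(np.uint8),cv2.RETR_EXTERNAL,cv2.CHAIN_APPROX_NONE)[0],key=cv2.contourArea)[:,0]
box=np.zeros(B.shape,bool);box[310:500,310:420]=1
w=big((B>120)&(G>130)&box);r=cv2.minAreaRect(w.astype(np.float32));print(r)
l=cv2.fitLine(w.astype(np.float32),cv2.DIST_L2,0,.01,.01).ravel();d=l[:2]*np.sign(l[1])
e=back(M,f([l[2:]-60*d,l[2:]+60*d],5,[251,81]),.046);v=e[1]-e[0];print('pointer yaw',np.degrees(np.arctan2(v[1],v[0])),e)
red=big((Rr>130)&(G<80));c=red[(red[:,1]<420)&(red[:,1]>165)&~((red[:,0]>300)&(red[:,0]<430)&(red[:,1]>400))].astype(float)
A=np.c_[2*c,np.ones(len(c))];o=np.linalg.lstsq(A,(c**2).sum(1),rcond=None)[0];rad=np.sqrt(o[2]+o[:2]@o[:2]);print('circ',o[:2],rad, 'rad px/mm',rad/5)
for h in (.022,.011,.0):print(h,back(M,f([o[:2]],5,[251,81]),h))
u=v[:2]/np.linalg.norm(v[:2]);print('axis from tip', e[1,:2])
# shaft
p1=np.array([.5659,.1683,.1909]);a=np.radians(167.45);x=np.array([np.cos(a),np.sin(a),0]);R1=np.c_[x,np.cross([0,0,-1],x),[0,0,-1]]
M1=cammodel('wrist',p1,R1)
L=np.array([361.5,290]);D=np.array([.844,-.5363])
e=back(M1,f([L-40*D,L+40*D,[344.8,271.9]],7,[269,105]),.1115);v=e[1]-e[0];print('flat yaw',np.degrees(np.arctan2(v[1],v[0]))-90,'ctr',e[2])
E
```

```text
((364.93951416015625, 407.92559814453125), (159.0720672607422, 30.99993324279785), 78.94358825683594)
pointer yaw -31.02581831755008 [[ 0.442  -0.1847  0.046 ]
 [ 0.4579 -0.1943  0.046 ]]
circ [347.0531 278.2367] 137.99684412178073 rad px/mm 27.599368824356144
0.022 [[ 0.435  -0.1797  0.022 ]]
0.011 [[ 0.4357 -0.1804  0.011 ]]
0.0 [[ 0.4365 -0.181   0.    ]]
axis from tip [ 0.4579 -0.1943]
flat yaw 19.854857088065188 ctr [0.5221 0.1757 0.1115]
```

```bash
python3 - <<'E'
from h import *
z=np.load('w2.npz');p,R=z['p'],z['R'];M=cammodel('wrist',p,R)
f=lambda q:np.array([251,81])+(np.array(q,float)+.5)/5-.5
t=back(M,f([[376,478]]),.046)[0];a=np.radians(-31);u=np.array([np.cos(a),np.sin(a)])
print('tip',t,'axis via tip',t[:2]-.025*u,'via skirt',back(M,f([[347.5,296]]),.015))
im=cv2.imread('pics/w2.png')[81:201,251:391].copy();im=cv2.resize(im,None,fx=5,fy=5,interpolation=cv2.INTER_CUBIC)
n=np.array([-u[1],u[0]])
for c,col in (((.4365,-.1815),(255,0,0)),((.4380,-.1815),(0,255,0))):
    ring=lambda r,z:np.array([[c[0]+r*np.cos(k),c[1]+r*np.sin(k),z] for k in np.linspace(0,6.3,60)])
    bar=np.array([[*(np.array(c)+i*.025*u+j*.008*n),.046] for i,j in((1,1),(1,-1),(-1,-1),(-1,1))])
    for q in (ring(.026,.022),ring(.026,0),bar):
        cv2.polylines(im,[(((proj(M,q)-[251,81])+.5)*5-.5).astype(int)],True,col,1)
cv2.imwrite('pics/w2o.png',im)
# target: world -> current dp for TCP above knob with yaw 149
E
```

```text
tip [ 0.4591 -0.1954  0.046 ] axis via tip [ 0.4377 -0.1826] via skirt [[ 0.4377 -0.1821  0.015 ]]
```

View pics/w2o.png

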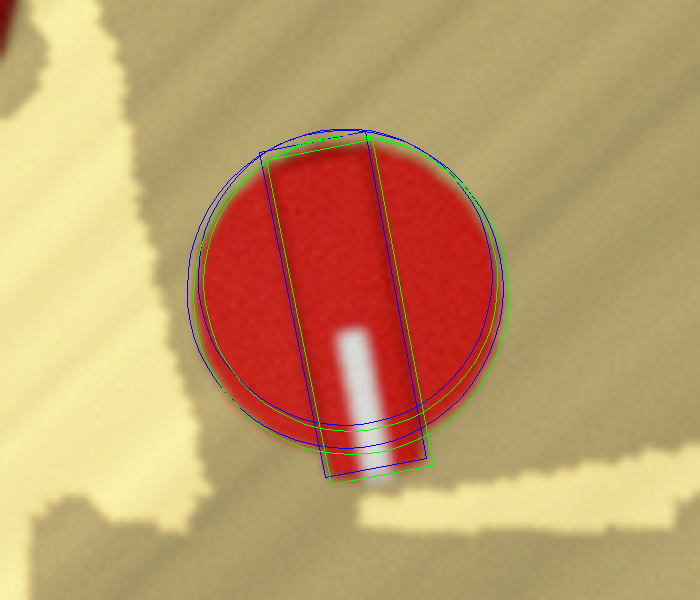

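Emit:
jog_arm(
  grip_force=40,
  steps=[
    {"dp": [0.042, -0.0005, 0.02], "delta_rot": [0, 0, -6], "gripper": 0.06},
    {"dp": [0.042, -0.0005, 0.04], "delta_rot": [0, 0, -11], "gripper": 0.05},
    {"dp": [0.042, -0.0005, 0.075], "delta_rot": [0, 0, -11], "gripper": 0.05},
    {"dp": [0.042, -0.0005, 0.1], "delta_rot": [0, 0, -11], "gripper": 0.05},
    {"dp": [0.042, -0.0005, 0.115], "delta_rot": [0, 0, -11], "gripper": 0.05},
    {"dp": [0.042, -0.0005, 0.115], "delta_rot": [0, 0, -11], "gripper": 0.05},
    {"dp": [0.042, -0.0005, 0.115], "delta_rot": [0, 0, -11], "gripper": 0.05},
  ],
)

```text
clock: 6.32
tcp_pos: [0.4397, -0.1819, 0.0274]
eef_rot: [[-0.858, 0.514, -0.001], [0.514, 0.858, -0.001], [0.0, -0.002, -1.0]]
ft_force: [0.5, 1.2, -0.1]
opening: 0.0498
```

Emit:
jog_arm(
  grip_force=40,
  steps=[
    {"dp": [0, 0, 0], "delta_rot": [0, 0, 0], "gripper": 0.0},
    {"dp": [0, 0, 0], "delta_rot": [0, 0, 0], "gripper": 0.0},
    {"dp": [0, 0, 0], "delta_rot": [0, 0, 0], "gripper": 0.0},
    {"dp": [0, 0, 0], "delta_rot": [0, 0, 0], "gripper": 0.0},
    {"dp": [0, 0, 0], "delta_rot": [0, 0, 0], "gripper": 0.0},
    {"dp": [0, 0, 0], "delta_rot": [0, 0, 0], "gripper": 0.0},
    {"dp": [0, 0, 0], "delta_rot": [0, 0, 0], "gripper": 0.0},
    {"dp": [0, 0, 0], "delta_rot": [0, 0, 0], "gripper": 0.0},
  ],
)

```text
clock: 6.98
tcp_pos: [0.4399, -0.182, 0.0278]
eef_rot: [[-0.858, 0.514, -0.0], [0.514, 0.858, -0.002], [-0.0, -0.002, -1.0]]
ft_force: [0.4, 1.1, 9.0]
opening: 0.0157
```

Emit:
jog_arm(
  steps=[
    {"dp": [0, 0, -0.04], "delta_rot": [0, 0, 0], "gripper": 0.0},
    {"dp": [0, 0, -0.08], "delta_rot": [0, 0, 0], "gripper": 0.0},
    {"dp": [0, 0.005, -0.12], "delta_rot": [0, 0, 0], "gripper": 0.0},
    {"dp": [0.01, 0.03, -0.14], "delta_rot": [0, 0, -7], "gripper": 0.0},
    {"dp": [0.02, 0.065, -0.145], "delta_rot": [0, 0, -14], "gripper": 0.0},
    {"dp": [0.032, 0.1, -0.145], "delta_rot": [0, 0, -21], "gripper": 0.0},
    {"dp": [0.043, 0.135, -0.145], "delta_rot": [0, 0, -28], "gripper": 0.0},
    {"dp": [0.055, 0.17, -0.145], "delta_rot": [0, 0, -35], "gripper": 0.0},
    {"dp": [0.066, 0.205, -0.145], "delta_rot": [0, 0, -42], "gripper": 0.0},
    {"dp": [0.077, 0.24, -0.145], "delta_rot": [0, 0, -48], "gripper": 0.0},
    {"dp": [0.088, 0.275, -0.145], "delta_rot": [0, 0, -52], "gripper": 0.0},
    {"dp": [0.1, 0.31, -0.145], "delta_rot": [0, 0, -52], "gripper": 0.0},
    {"dp": [0.109, 0.335, -0.145], "delta_rot": [0, 0, -52], "gripper": 0.0},
    {"dp": [0.113, 0.35, -0.145], "delta_rot": [0, 0, -52], "gripper": 0.0},
    {"dp": [0.113, 0.35, -0.136], "delta_rot": [0, 0, -52], "gripper": 0.0},
    {"dp": [0.113, 0.35, -0.127], "delta_rot": [0, 0, -52], "gripper": 0.0},
    {"dp": [0.113, 0.35, -0.127], "delta_rot": [0, 0, -52], "gripper": 0.0},
    {"dp": [0.113, 0.35, -0.127], "delta_rot": [0, 0, -52], "gripper": 0.0},
  ],
)

```text
clock: 8.48
tcp_pos: [0.5222, 0.1754, 0.1535]
eef_rot: [[-0.934, -0.358, -0.002], [-0.358, 0.934, -0.002], [0.003, -0.001, -1.0]]
ft_force: [-0.3, -0.7, -0.0]
opening: 0.0158
```

```bash
python3 - <<'E'
from h import *
p,R=st();out=[]
for c,s in (('scene',8),('side',8)):
    im=eyes.camera(c);cv2.imwrite(f'pics/{c}1.png',im)
    M=cammodel(c,p,R);u,v=proj(M,[.522,.176,.12])[0];x,y=int(u)-25,int(v)-32
    print(c,x,y)
    for n in ['knob','knob_pointer','shaft_tip']:
        print(n,[(np.round(d['centre'],4).tolist(),round(d['score'],2)) for d in eyes.mark_of(n,c) if d['centre'][1]>.1])
    out.append(cv2.resize(im[y:y+64,x:x+50],None,fx=8,fy=8,interpolation=cv2.INTER_CUBIC))
cv2.imwrite('pics/h1.png',np.hstack(out))
E
```

```text
t 8.48 p [0.5222 0.1754 0.1535] yawx -158.99899598505158 z [-0.0024 -0.0022 -1.    ] F [-0.347  -0.6783 -0.0157] open 0.01584691696677395
scene 339 198
knob [([0.5205, 0.18, 0.1252], 0.65)]
knob_pointer [([0.5455, 0.1853, 0.1736], 0.85)]
shaft_tip [([0.5201, 0.1784, 0.1152], 0.47)]
side 288 110
knob [([0.5203, 0.1719, 0.1239], 0.56), ([0.5298, 0.4054, 0.0018], 0.5)]
knob_pointer [([0.5702, 0.1656, 0.0901], 0.74), ([0.5435, 0.1808, 0.1731], 0.64)]
shaft_tip []
```

View pics/h1.png

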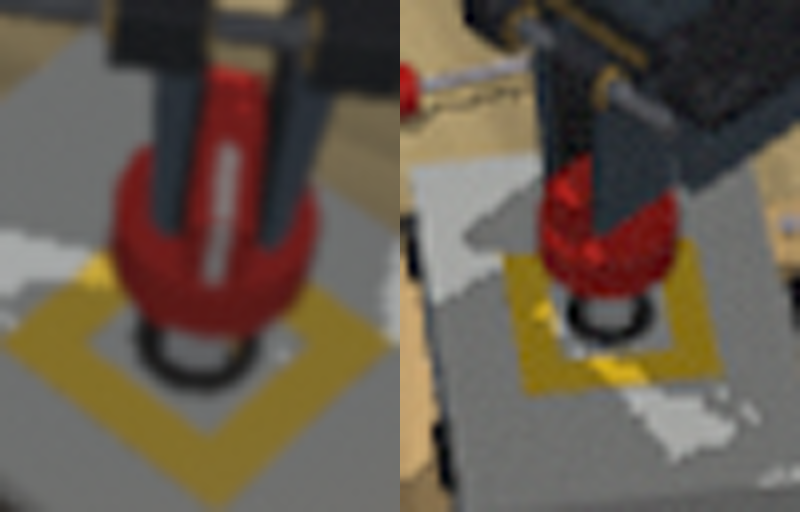

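The picture shows the knob hovering over the seal. In the scene crop the skirt spans x 112–320 and the seal 135–262. In the side crop (offset 400) the skirt spans 540–680 and the seal 566–656.

```bash
python3 - <<'E'
from h import *
p,R=st();S=np.array([.5218,.1758])
k=p+R@[.0013,0,.0278];print('knob axis assumed',k)
def ext(M,c,r,z,o):
    q=proj(M,[[c[0]+r*np.cos(a),c[1]+r*np.sin(a),z] for a in np.linspace(0,6.283,90)]);q=((q-o)+.5)*8-.5
    return np.round([q[:,0].min(),q[:,0].max(),q[:,1].min(),q[:,1].max()],0)
for c,o,dx in (('scene',(339,198),0),('side',(288,110),400)):
    M=cammodel(c,p,R)
    a=np.vstack([ext(M,k,.026,k[2],o),ext(M,k,.026,k[2]+.022,o)]);b=ext(M,S,.017,.097,o)
    for t in (a[0],a[1],b):t[:2]+=dx
    print(c,'skirt',a,'seal',b)
    J=np.array([(proj(M,k+np.array(d)*1e-3)-proj(M,k))[0]*8 for d in ((1,0,0),(0,1,0),(0,0,1))]);print('px/mm',J)
E
```

```text
t 8.88 p [0.5232 0.1764 0.1544] yawx -158.9572559848987 z [ 0.     -0.0016 -1.    ] F [ 0.1405  0.5721 -2.1706] open 0.01604641780278805
knob axis assumed [0.5219 0.1759 0.1266]
scene skirt [[106. 312. 171. 334.]
 [114. 324. 116. 280.]] seal [131. 262. 268. 374.]
px/mm [[-1.6476  2.7113]
 [ 3.5939  1.5803]
 [ 0.4399 -2.4265]]
side skirt [[537. 679. 205. 304.]
 [536. 679. 161. 261.]] seal [563. 654. 279. 344.]
px/mm [[ 2.5132 -0.747 ]
 [-1.0444 -1.758 ]
 [-0.0241 -1.9585]]
```

Emit:
jog_arm(
  steps=[
    {"dp": [0, 0, 0.008], "delta_rot": [0, 0, 0], "gripper": 0.0},
    {"dp": [0, 0, 0.012], "delta_rot": [0, 0, 0], "gripper": 0.0},
    {"dp": [0, 0, 0.014], "delta_rot": [0, 0, 0], "gripper": 0.0},
    {"dp": [0, 0, 0.016], "delta_rot": [0, 0, 0], "gripper": 0.0},
    {"dp": [0, 0, 0.018], "delta_rot": [0, 0, 0], "gripper": 0.0},
    {"dp": [0, 0, 0.02], "delta_rot": [0, 0, 0], "gripper": 0.0},
    {"dp": [0, 0, 0.02], "delta_rot": [0, 0, 0], "gripper": 0.0},
  ],
)

```text
clock: 9.47
tcp_pos: [0.5231, 0.1764, 0.1341]
eef_rot: [[-0.933, -0.359, -0.0], [-0.359, 0.933, -0.002], [0.001, -0.001, -1.0]]
ft_force: [0.8, 0.3, -1.7]
opening: 0.0155
```

Emit:
jog_arm(
  steps=[
    {"dp": [0, 0, 0.003], "delta_rot": [0, 0, 0], "gripper": 0.0},
    {"dp": [0, 0, 0.006], "delta_rot": [0, 0, 0], "gripper": 0.0},
    {"dp": [0, 0, 0.008], "delta_rot": [0, 0, 0], "gripper": 0.0},
    {"dp": [0, 0, 0.009], "delta_rot": [0, 0, 0], "gripper": 0.0},
    {"dp": [0, 0, 0.009], "delta_rot": [0, 0, 0], "gripper": 0.0},
  ],
)

```text
clock: 9.88
tcp_pos: [0.5232, 0.1764, 0.1249]
eef_rot: [[-0.933, -0.359, -0.0], [-0.359, 0.933, -0.002], [0.001, -0.001, -1.0]]
ft_force: [1.2, 0.8, -1.6]
opening: 0.0156
```

Engaged with no side load. Now I press home against the seal.

Emit:
jog_arm(
  steps=[
    {"dp": [0, 0, 0.001], "delta_rot": [0, 0, 0], "gripper": 0.0},
    {"dp": [0, 0, 0.002], "delta_rot": [0, 0, 0], "gripper": 0.0},
    {"dp": [0, 0, 0.003], "delta_rot": [0, 0, 0], "gripper": 0.0},
    {"dp": [0, 0, 0.0035], "delta_rot": [0, 0, 0], "gripper": 0.0},
    {"dp": [0, 0, 0.004], "delta_rot": [0, 0, 0], "gripper": 0.0},
    {"dp": [0, 0, 0.004], "delta_rot": [0, 0, 0], "gripper": 0.0},
  ],
)

```text
clock: 10.38
tcp_pos: [0.5232, 0.1764, 0.1213]
eef_rot: [[-0.933, -0.359, 0.0], [-0.359, 0.933, -0.002], [0.0, -0.001, -1.0]]
ft_force: [-1.3, 0.2, 8.8]
opening: 0.0156
```

```bash
python3 - <<'E'
from h import *
st()
E
```

```text
t 10.38 p [0.5232 0.1764 0.1213] yawx -158.95764590242962 z [ 0.0001 -0.0015 -1.    ] F [-1.3162  0.2137  8.8404] open 0.015613220552326234
```

Emit:
jog_arm(
  steps=[
    {"dp": [0, 0, 0.001], "delta_rot": [0, 0, 0], "gripper": 0.0},
    {"dp": [0, 0, 0.0015], "delta_rot": [0, 0, 0], "gripper": 0.0},
    {"dp": [0, 0, 0.0015], "delta_rot": [0, 0, 0], "gripper": 0.0},
    {"dp": [0, 0, 0.0015], "delta_rot": [0, 0, 0], "gripper": 0.0},
    {"dp": [0, 0, 0.0015], "delta_rot": [0, 0, 0], "gripper": 0.0},
    {"dp": [0, 0, 0.0015], "delta_rot": [0, 0, 0], "gripper": 0.0},
  ],
)

```text
clock: 10.88
tcp_pos: [0.5234, 0.1764, 0.1211]
eef_rot: [[-0.933, -0.359, 0.001], [-0.359, 0.933, -0.001], [-0.001, -0.002, -1.0]]
ft_force: [-6.4, -1.9, 25.5]
opening: 0.0161
```

```bash
python3 - <<'E'
from h import *
p,R=st();out=[]
for c in ('scene','side'):
    im=eyes.camera(c)
    M=cammodel(c,p,R);u,v=proj(M,[.522,.176,.12])[0];x,y=int(u)-25,int(v)-32
    for n in ['knob','knob_pointer','cover_edge']:
        print(c,n,[(np.round(d['centre'],4).tolist(),round(d['score'],2)) for d in eyes.mark_of(n,c) if d['centre'][1]>.1])
    out.append(cv2.resize(im[y:y+64,x:x+50],None,fx=8,fy=8,interpolation=cv2.INTER_CUBIC))
cv2.imwrite('pics/f1.png',np.hstack(out));st()
E
```

```text
t 10.88 p [0.5234 0.1764 0.1211] yawx -158.95475189781678 z [ 0.0013 -0.0013 -1.    ] F [-6.4419 -1.9039 25.4895] open 0.01606441728818137
scene knob [([0.5245, 0.1812, 0.0924], 0.97)]
scene knob_pointer [([0.547, 0.1871, 0.14], 0.6)]
scene cover_edge [([0.5683, 0.1692, 0.0912], 0.8)]
side knob [([0.5189, 0.171, 0.0949], 0.54)]
side knob_pointer [([0.5423, 0.181, 0.1381], 0.49)]
side cover_edge [([0.5703, 0.1673, 0.0913], 0.77)]
t 11.28 p [0.5235 0.1764 0.1211] yawx -158.95355077914812 z [ 0.0014 -0.0013 -1.    ] F [-6.5812 -1.7829 26.3964] open 0.01585607933326393
```

View pics/f1.png

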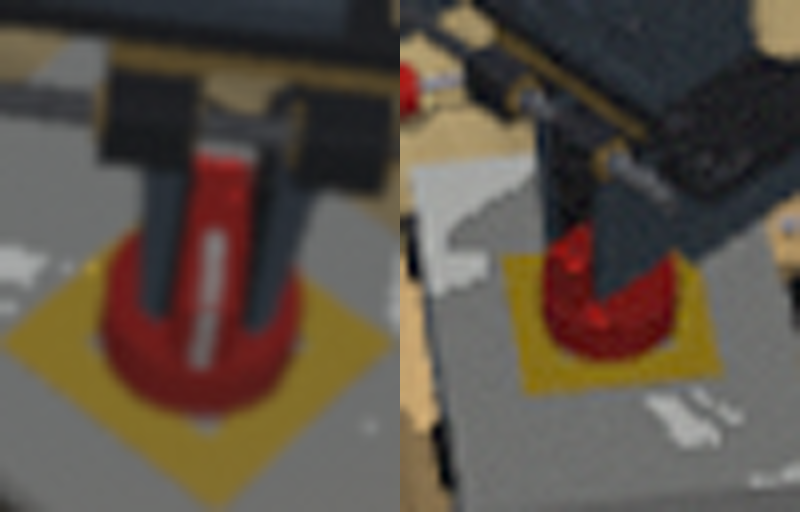

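The picture shows the knob skirt sitting over the hidden seal (about (200,320) in the scene half). The force rise to 26 N with no further travel confirms the hard stop. Handing in.

```bash
python3 -c "
from h import *
order.sign_off();st()"
```

```text
the job is handed in; nothing more can be done
the job is handed in; nothing more can be done
```

I pushed the cover shut, gripped the farthest knob and turned it about 52° so its pointer is at about 21°. I then pushed it home on the D-shaft and handed in with the fingers still gripping and pressing.

**Last checks**
- **Cover:** the fingers stopped at 91.6 mm above the bench against the 92 mm expected when shut, and later pictures show it shut. I had no direct reading of the hinge angle. The fingers pressed it with about 44 N at the end of that push; the 40 N limit is stated only for the arm and the gripper's body.
- **Seating:** the tool is at z = 0.1211, where I had worked out 0.1213 for fully home. The push force rose from about 9 N to 26 N with only 0.2 mm further travel, so the socket floor is on the shaft end.
- **Grip:** the finger opening is a steady 15.9 mm on the 16 mm bar. The tool is vertical to about 0.1°.

**Not exact:** two readings of the shaft's flat angle gave 20° and 23°, both inside the 8° tolerance of the 21° I used. The scene and side cameras put the knob centre about 3–7 mm from my estimate of the shaft axis and disagreed with each other by more than their stated 4 mm. I relied instead on the knob going on without resistance. A side load of about 7 N remains at the final push.

The job took about 11 s. I did not deliberately touch the tape, lamp box or screwdriver, but I did not re-measure their positions at the end.

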